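# Angle the long carton past the post into the bay

### The arm

A 6-joint arm with a two-finger parallel gripper is mounted at the origin on a cart in front of the work surface, level with it; the furniture and walls round the work are solid. World frame = base frame: x ahead of the robot, y to its left, z up, the work surface at z = 0. Lengths are in m, angles in rad, forces in N, time in s.
With the tool pointing down it reaches from about 0.3 to 0.775 m from the base axis. Payload 14.6 kg.
Tool frame: the origin (TCP) lies at the very end of the fingers, on their centre line; the grasp point (between the pads) lies 19 mm behind it; z points along the fingers, y is the line along which they close (so a half turn about z gives the same grasp; the last joint's range is limited). The gripper opens to 94 mm and grips with 3 to 60 N. Pads are 16 mm wide; open, the fingers measure 119 mm over their backs; the gripper's body (75 mm by 177 mm) begins 78 mm behind the grasp point.
Start: joints at [-1.291, 0.3, 1.521, -0, 1.321, -0.067], TCP at [0.187, -0.517, 0.172] pointing down, gripper open.
Joint ranges: [-3.03, 3.03], [-0.79, 2.21], [0.23, 2.52], [-1.04, 4.18], [0, 3.07], [-2.55, 2.55]. Speed limits (rad/s): [2.22, 2.22, 2.57, 3.14, 3.14, 3.14].

### API

Orientations are given as a 3x3 rotation matrix whose columns are the frame's x, y, z axes.
In Python, from bench import bot gives the robot as it stands.
- The arm moves only by the tool step_arm, never from a script. Its argument "moves" is a list of rows, each an object with "offset": the shift along the tool's x, y, z in cm, a list of three; "angular": the turn, a rotation vector about the tool's x, y, z in rad, a list of three; "claw": the closure in counts, from 0 (fully open) to 255 (shut). A call has 1 to 10 rows; each row is the pose to reach, as a shift and turn from the pose commanded when the call began, along the tool's axes at that moment; what a row does not reach only later rows make up. A row lasts 1/8 s, in which the tool goes at most 62.5 mm and 10.7 degrees, less where a joint would pass 70% of its speed; a pose out of reach is approached as far as the arm can. A call with a gripper value outside its range is refused whole. The fingers move at their own pace and stop on an object; "force" is the grip in N (left out, the last holds). Time passes only in rows, so rows that repeat a pose let the fingers close. It gives the time, the measured TCP pose, the force, the opening and the grip force at its end, in the units of the state.
- bot.sense(): the state, without advancing time (a new reading comes with each control period).
- bot.snapshot(name): name is "side" or "top"; returns a dict with "color" (384x512x3 uint8, red, green, blue), "K" (3x3 intrinsics, pixels), "origin" and "rotation" of the camera in the world. Camera axes: x right, y down, z forward; pixel columns grow to the right and rows downward; lengths in m; the calibration is good to about 2 mm. A picture is of the moment at which its call begins. There is no depth.
- bot.job_done(): hands the job in; it is judged then, once.
The state is a dict: "clock": time; "joints": joint angles; "dq": joint speeds; "effort": joint torques, N m; "ee_pos": TCP position; "eef_rot": TCP orientation; "force": force on the tool from outside, world axes, zero at the start; "torque": the same for the moment, N m; "gripper_width": finger opening in m; "gripper_force": force on a finger pad.
Only numpy, scipy, OpenCV 4.12 (cv2) and the standard library are available. Lean on these libraries where they do the work, as an engineer would, in place of code of your own. Each camera call takes 0.05 s, during which the arm holds its last target. There are 200 camera calls.

### The job

Push the long kraft carton along the table into the three-sided steel bay behind the short post: work on one end and then the other so that it slews round, slips one end first through the opening between the post and the bay's right-hand side, and swings in until its long side lies flat against the back fence. Only push it with the fingers - never lift, tip or grip it - and leave the things standing around where they are.

Things in the scene. Friction and masses are not known exactly. Their poses are not given: they have to be found in the camera images.
- carton: closed kraft cardboard carton, 220 mm long, 45 mm wide, 40 mm high, about 0.3 kg, with a tape strip along its top; lies on the table. Origin at the centre of its underside; its y axis runs along its length, x across its width, z up
- end_a (a point): centre of the carton's end face at +y of the carton (110 mm from its middle, 20 mm above the table); at the start this is the left end as seen from the robot
- end_b (a point): centre of the carton's other end face, at -y of the carton; at the start the right end
- bay: low three-sided grey steel fence fixed to the table, 32 mm high, walls 5 mm thick, no floor. Origin on the table at the middle of the back fence's inner face; x points away from the mouth (roughly away from the robot), y left along the back fence. Inside it is 274 mm wide (y -137 to +137 mm); side walls run from the back to x = -70 mm, the open mouth. Outside are 3 mm high foot strips, 22 mm wide
- post: bare steel post, 18 mm in diameter, 55 mm high, fixed to the table just in front of the bay's mouth near its middle, 15 mm clear of the mouth line (post centre at about x = -94 mm, y = +25 mm of the bay). Origin at the centre of its foot. Left and right of it the mouth is open
- tape_roll: roll of red tape lying flat, 72 mm across, 25 mm high; a bystander left of the post. Origin at the centre of its underside
- stapler: desk stapler with a red top, 135 x 34 mm, 49 mm high; a bystander at the front left. Origin at the centre of its underside, length along its x axis
- small_tin: small dark red round tin with a gold lid, 66 mm across, 57 mm high; a bystander just right of the bay. Origin at the centre of its underside
- spool_green: small ribbon spool lying flat, 91 mm across, 20 mm high; a bystander at the left. Origin at the centre of its underside

How it is judged:
By the outcome, as a careful person would: the job done as asked, in the order asked, and still so for the second after the job is handed in, with the robot touching nothing.
It also fails if it takes over 72 s, if anything falls off the work surface, if the arm or the gripper's body presses on something with over 40 N, if the wrist force passes 120 N, or if a joint passes its speed limit or range.

## Working session

There is one attempt and no reset: what is moved stays moved. The work goes in short steps, Python scripts to look and compute and a tool call to move; the robot and the scene stay as the last step left them, time stands still between calls to the robot, and variables do not carry over. Pictures are saved under pics/ and viewed, at most 10 in all, crops included, and the job is handed in when it is done.

Besides the shell and the picture viewer there is one more tool, called after "Call:" as name([rows], argument=value, ...), one row to a line, values as JSON. step_arm: Moves the arm, as the interface text tells. Its arguments: {"type":"object","properties":{"moves":{"type":"array"},"force":{"type":"number"}},"required":["moves"]}

```bash
mkdir -p pics
python3 - <<'E'
from bench import bot
import cv2
for n in("top","side"):
    s=bot.snapshot(n); cv2.imwrite(f"pics/{n}0.png",s["color"][:,:,::-1]); print(n,s["K"].tolist(),s["origin"],s["rotation"].tolist())
st=bot.sense();print(st["clock"],st["ee_pos"],st["eef_rot"],st["gripper_width"])
E
```

```text
top [[494.24510186940773, 0.0, 261.3431346262985], [0.0, 494.24510186940773, 193.77598968859925], [0.0, 0.0, 1.0]] [0.34626839 0.02638202 1.5001234 ] [[0.015502940265610641, -0.9919223346214219, 0.12589575418698137], [-0.9998596056865711, -0.016179923260838794, -0.004356489362748632], [0.006358282741061799, -0.12581054074465023, -0.9920339107500928]]
side [[351.4654776314614, 0.0, 253.22458863262955], [0.0, 351.4654776314614, 188.8965389303038], [0.0, 0.0, 1.0]] [0.1250202  0.65104236 0.65148774] [[-0.8509448009011492, -0.3255405072153072, 0.4122090779947762], [-0.5252060413210038, 0.5380742205852136, -0.6592683424081084], [-0.007180527781658288, -0.777495666421116, -0.6288473015901089]]
0.1 [ 0.18686927 -0.51700754  0.17137808] [[ 9.40461067e-01  3.39901317e-01 -2.75332798e-04]
 [ 3.39901424e-01 -9.40460599e-01  9.40005039e-04]
 [ 6.05693033e-05 -9.77624151e-04 -9.99999520e-01]] 0.0939660011370364
```

View pics/top0.png

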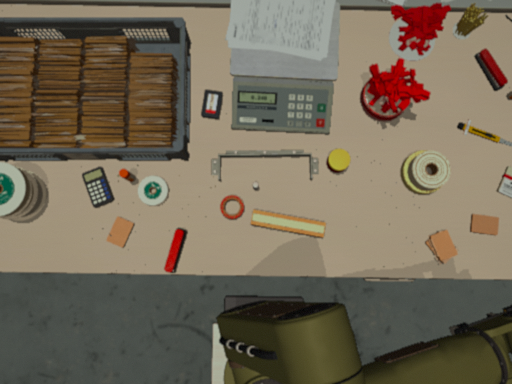

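View pics/side0.png

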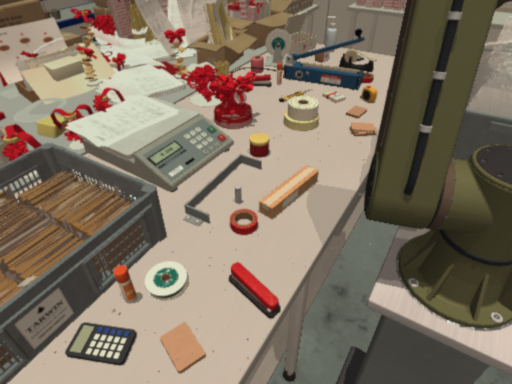

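The top view shows the carton at about (252–325, 210–237), the bay's back fence at v≈153 with u 219–312, and the post at (255,185). The tape roll is at (232,207) and the tin at (339,160). The side view agrees.

```bash
cat > h.py <<'E'
import numpy as np, cv2
from bench import bot
def ray(s,uv,z):
    d=s["rotation"]@np.linalg.inv(s["K"])@np.array([uv[0],uv[1],1.]); o=s["origin"]
    return o+d*(z-o[2])/d[2]
def proj(s,p):
    c=s["K"]@(s["rotation"].T@(np.asarray(p)-s["origin"])); return c[:2]/c[2]
def carton(s,show=False):
    im=s["color"]; hsv=cv2.cvtColor(im,cv2.COLOR_RGB2HSV)
    m=cv2.inRange(hsv,(8,75,120),(30,255,255)); roi=np.zeros_like(m); roi[140:250,210:332]=255; m&=roi
    m=cv2.morphologyEx(m,cv2.MORPH_CLOSE,np.ones((9,9),np.uint8))
    m=cv2.morphologyEx(m,cv2.MORPH_OPEN,np.ones((5,5),np.uint8))
    cs=cv2.findContours(m,cv2.RETR_EXTERNAL,cv2.CHAIN_APPROX_NONE)[0]
    c=max(cs,key=cv2.contourArea)[:,0,:]
    P=np.array([ray(s,p,.04)[:2] for p in c],np.float32)
    return cv2.minAreaRect(P*1000), m
E
python3 - <<'E'
from h import *
s=bot.snapshot("top"); r,m=carton(s); print(r)
big=cv2.resize(s["color"][140:245,200:360,::-1],None,fx=5,fy=5,interpolation=cv2.INTER_CUBIC)
cv2.imwrite("pics/c1.png",big)
print([ray(s,p,0.055)[:2].round(3) for p in [(255,184)]])
E
```

```text
((451.6103820800781, -36.27680969238281), (272.1965026855469, 62.89436340332031), 76.14393615722656)
[array([0.558, 0.039])]
```

View pics/c1.png

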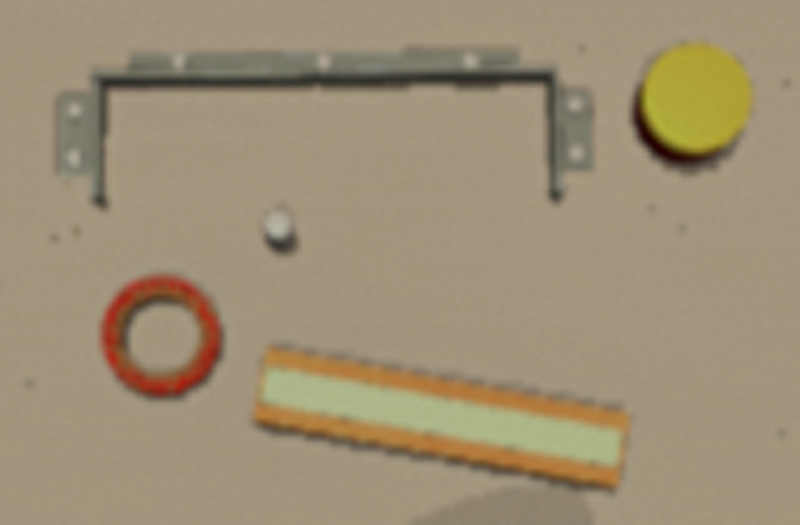

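Run:
```python
from h import *
s=bot.snapshot("top"); hsv=cv2.cvtColor(s["color"],cv2.COLOR_RGB2HSV)
f=lambda x,y:(200+(x-2)/5,140+(y-2)/5)
for n,x,y in [("tape",440,415),("kraft",440,390),("kraft2",440,448),("table",400,300),("shadow",540,510),("roll",112,330),("rollin",125,335)]:
    u,v=f(x,y); print(n,hsv[round(v),round(u)])
for n,x,y,z in [("c1",268,345,.04),("c2",628,410,.04),("c3",615,488,.04),("c4",257,420,.04),("bayL",97,74,.032),("bayR",555,72,.032),("Lend",99,198,.032),("Rend",556,195,.032),("post",278,222,.055),("roll",162,335,.025),("tin",696,98,.057)]:
    print(n,(ray(s,f(x,y),z)[:2]*1000).round(0))
```

```text
tape [ 35  65 181]
kraft [ 15 159 176]
kraft2 [ 15 169 178]
table [ 19  60 162]
shadow [ 19  61 142]
roll [  7 201 151]
rollin [ 20  60 111]
c1 [487.  43.]
c2 [ 452. -170.]
c3 [ 406. -163.]
c4 [442.  49.]
bayL [650. 150.]
bayR [ 656. -127.]
Lend [575. 147.]
Rend [ 581. -128.]
post [558.  39.]
roll [493. 107.]
tin [ 637. -209.]
```

The crop shows everything clearly. The carton's top corners are at (268,345), (628,410), (615,488) and (257,420), and the measured sizes match those given. Plan:
1. Shift the carton right.
2. Swing end_a up past the post on its right.
3. Slide it in.
4. Swing end_b in.

I'll close the fingers and go to the left of end_a.

Call:
step_arm([
  {"offset":[45,-45.7,0],"angular":[0,0,-1.22],"claw":255},
  {"offset":[45,-45.7,0],"angular":[0,0,-1.22],"claw":255},
  {"offset":[45,-45.7,0],"angular":[0,0,-1.22],"claw":255},
  {"offset":[45,-45.7,0],"angular":[0,0,-1.22],"claw":255},
  {"offset":[45,-45.7,0],"angular":[0,0,-1.22],"claw":255},
  {"offset":[45,-45.7,0],"angular":[0,0,-1.22],"claw":255},
  {"offset":[45,-45.7,0],"angular":[0,0,-1.22],"claw":255},
  {"offset":[45,-45.7,0],"angular":[0,0,-1.22],"claw":255},
  {"offset":[45,-45.7,0],"angular":[0,0,-1.22],"claw":255},
  {"offset":[45,-45.7,0],"angular":[0,0,-1.22],"claw":255},
], force=20)

```text
clock: 1.45
ee_pos: [0.4485, 0.0528, 0.172]
eef_rot: [[0.004, 1.0, 0.001], [1.0, -0.004, -0.0], [-0.0, 0.001, -1.0]]
force: [0.1, -0.5, -0.4]
gripper_width: 0.0009
gripper_force: 0.0
```

Call:
step_arm([
  {"offset":[1.4,0.7,0],"angular":[0,0,0],"claw":255},
  {"offset":[1.4,0.7,0],"angular":[0,0,0],"claw":255},
  {"offset":[1.4,0.7,5],"angular":[0,0,0],"claw":255},
  {"offset":[1.4,0.7,9],"angular":[0,0,0],"claw":255},
  {"offset":[1.4,0.7,12],"angular":[0,0,0],"claw":255},
])

```text
clock: 2.08
ee_pos: [0.4542, 0.0628, 0.0505]
eef_rot: [[0.006, 1.0, -0.001], [1.0, -0.006, -0.0], [-0.0, -0.001, -1.0]]
force: [0.1, 0.8, -0.7]
gripper_width: 0.0004
gripper_force: 0.0
```

Run:
```python
from h import *
s=bot.snapshot("top"); st=bot.sense(); print(st["clock"],st["ee_pos"])
cv2.imwrite("pics/c2.png",cv2.resize(s["color"][140:245,200:360,::-1],None,fx=5,fy=5,interpolation=cv2.INTER_CUBIC))
s=bot.snapshot("side");cv2.imwrite("pics/s2.png",s["color"][:,:,::-1][140:260,180:340])
```

```text
2.125 [0.45247199 0.06276895 0.04749667]
```

View pics/c2.png

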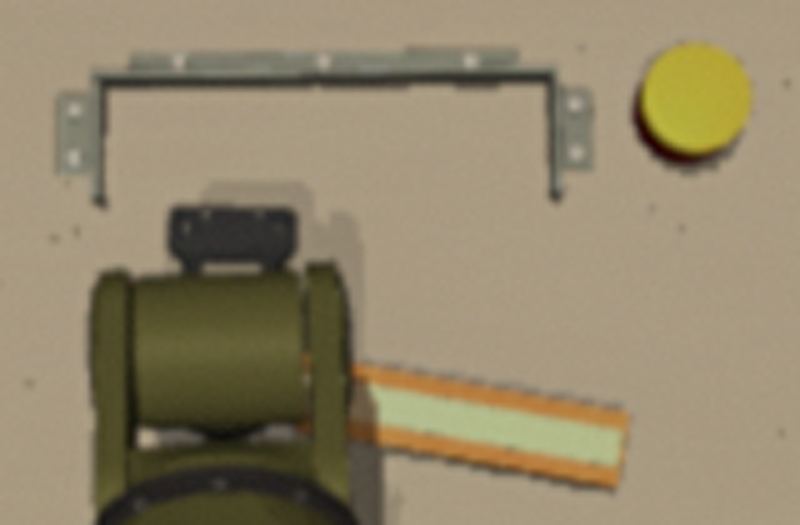

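The arm hides end_a from above, but the measured pose gives a clear gap. I'll lower, then push end_a to the right (−y).

Call:
step_arm([
  {"offset":[0,0,3],"angular":[0,0,0],"claw":255},
  {"offset":[0,0,3],"angular":[0,0,0],"claw":255},
  {"offset":[-0.8,0,3],"angular":[0,0,0],"claw":255},
  {"offset":[-1.6,0,3],"angular":[0,0,0],"claw":255},
  {"offset":[-2.4,0,3],"angular":[0,0,0],"claw":255},
  {"offset":[-3.2,0,3],"angular":[0,0,0],"claw":255},
  {"offset":[-4,0,3],"angular":[0,0,0],"claw":255},
  {"offset":[-4.8,0,3],"angular":[0,0,0],"claw":255},
  {"offset":[-5.5,0,3],"angular":[0,0,0],"claw":255},
  {"offset":[-6,0,3],"angular":[0,0,0],"claw":255},
])

```text
clock: 3.42
ee_pos: [0.4548, 0.0042, 0.0218]
eef_rot: [[0.004, 1.0, -0.0], [1.0, -0.004, 0.0], [0.0, -0.0, -1.0]]
force: [-0.0, -0.2, -0.3]
gripper_width: 0.0006
gripper_force: 0.0
```

```bash
cat >> h.py <<'E'
def carton2(s):
    hsv=cv2.cvtColor(s["color"],cv2.COLOR_RGB2HSV)
    k=cv2.inRange(hsv,(10,110,110),(22,255,255)); t=cv2.inRange(hsv,(27,45,125),(45,110,255)); m=k|t
    m[:140]=0;m[260:]=0;m[:,:190]=0;m[:,345:]=0
    # drop the tape roll (disc at its place)
    c=proj(s,[.493,.107,.025]); cv2.circle(m,(int(c[0]),int(c[1])),16,0,-1)
    m=cv2.morphologyEx(m,cv2.MORPH_OPEN,np.ones((3,3),np.uint8))
    c=max(cv2.findContours(m,cv2.RETR_EXTERNAL,cv2.CHAIN_APPROX_NONE)[0],key=cv2.contourArea)[:,0,:]
    P=np.array([ray(s,p,.04)[:2]*1000 for p in c],np.float32)
    return cv2.minAreaRect(P)
B0=np.array([650.5,12.]); BA=0.0217
def report(s):
    r=carton2(s); b=cv2.boxPoints(r); e=[(b[i]-b[i-1]) for i in range(4)]; 
    d=max(e[:2],key=lambda v:np.hypot(*v)); d=d/np.hypot(*d); d=d if d[1]>0 else -d
    c=np.array(r[0]); R=np.array([[np.cos(BA),-np.sin(BA)],[np.sin(BA),np.cos(BA)]])
    print("size",np.round(r[1],0),"c",c.round(),"a",(c+110*d).round(),"b",(c-110*d).round(),"theta",np.degrees(np.arctan2(d[0],d[1])+BA).round(1))
    print("bay: c",(R.T@(c-B0)).round(),"a",(R.T@(c+110*d-B0)).round(),"b",(R.T@(c-110*d-B0)).round(), "corners",(R.T@(b-B0).T).T.round().tolist())
def look(name=None):
    s=bot.snapshot("top"); st=bot.sense(); print(round(st["clock"],2),st["ee_pos"].round(4)); report(s)
    if name: cv2.imwrite(f"pics/{name}.png",cv2.resize(s["color"][140:245,200:360,::-1],None,fx=5,fy=5,interpolation=cv2.INTER_CUBIC))
E
python3 -c "
from h import *
look('c3')"
```

```text
3.48 [0.4548 0.0039 0.0218]
size [94. 47.] c [ 435. -121.] a [453. -13.] b [ 417. -230.] theta 10.7
bay: c [-218. -128.] a [-198.  -20.] b [-239. -236.] corners [[-250.0, -170.0], [-204.0, -179.0], [-187.0, -87.0], [-232.0, -78.0]]
```

Run:
```python
from h import *
s=bot.snapshot("side")
a=cv2.resize(s["color"][140:250,180:340,::-1],(800,550),interpolation=cv2.INTER_CUBIC)
t=cv2.resize(cv2.imread("pics/c3.png"),(400,262)); 
o=np.zeros((600,800,3),np.uint8); o[:330,:480]=a[:,:][::1,::1][:330,:480] if 0 else cv2.resize(a,(480,330)); o[330:592,:400]=t
cv2.imwrite("pics/m3.png",o)
```

```text
(no output)
```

View pics/m3.png

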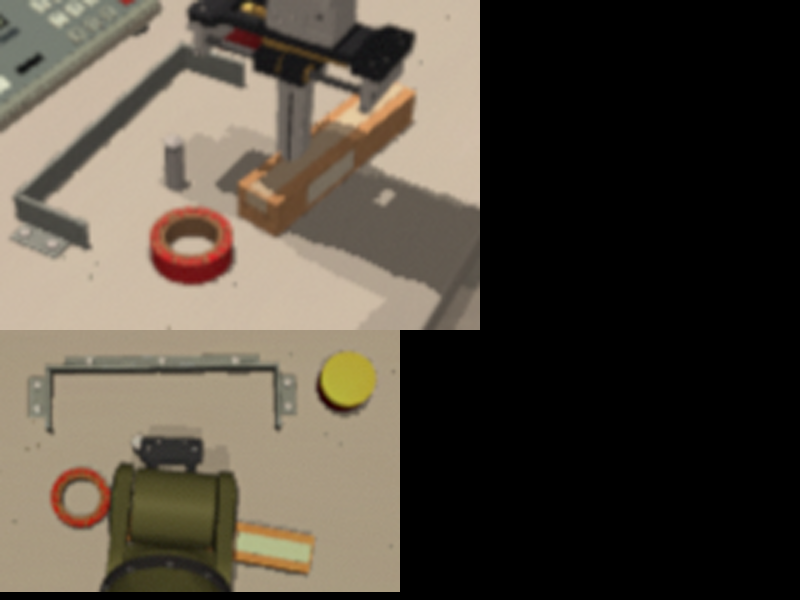

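Run:
```python
from h import *
s=bot.snapshot("side"); st=bot.sense(); print(st)
p=st["ee_pos"]; S=3.0
for dz in(0,.02,.05,.08): 
    q=proj(s,p+[0,0,dz]); print(dz,q.round(1),((q-[180,140])*S).round())
for c in [(487,43),(442,49),(452,-170),(406,-163)]:
    q=proj(s,[c[0]/1e3,c[1]/1e3,.04]);print(c,((q-[180,140])*S).round())
q=proj(s,[.558,.039,.055]);print("post",((q-[180,140])*S).round())
```

```text
{'clock': 3.575, 'joints': array([-7.07957923e-02,  2.87964902e-01,  1.92822631e+00,  2.15968864e-05,
        9.25413182e-01, -6.64862583e-02]), 'dq': array([ 0.00700786, -0.0006162 ,  0.00262992, -0.00056191, -0.0006971 ,
        0.00605572]), 'effort': array([-4.31584334e-01, -4.49085152e+01, -2.77472395e+01,  3.89191741e-02,
        1.91551214e-02, -8.68517859e-02]), 'ee_pos': array([0.45481251, 0.00444446, 0.02184711]), 'eef_rot': array([[ 4.32251141e-03,  9.99990658e-01, -1.04950507e-05],
       [ 9.99990658e-01, -4.32251122e-03,  1.80406672e-05],
       [ 1.79951337e-05, -1.05729337e-05, -1.00000000e+00]]), 'force': array([ 0.67338302,  0.29754108, -0.19335218]), 'torque': array([-0.01401115, -0.10647117,  0.01199861]), 'gripper_force': 0.0, 'gripper_width': 0.00019946293257011024}
0 [276.5 201.5] [290. 184.]
0.02 [276.8 195.9] [290. 168.]
0.05 [277.2 187.1] [291. 141.]
0.08 [277.6 178.1] [293. 114.]
(487, 43) [237. 181.]
(442, 49) [278. 203.]
(452, -170) [376.  74.]
(406, -163) [416.  92.]
post [173. 140.]
```

Run:
```python
from h import *
s=bot.snapshot("side")
cv2.imwrite("pics/z4.png",cv2.resize(s["color"][150:220,250:325,::-1],None,fx=8,fy=8,interpolation=cv2.INTER_NEAREST))
```

```text
(no output)
```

View pics/z4.png

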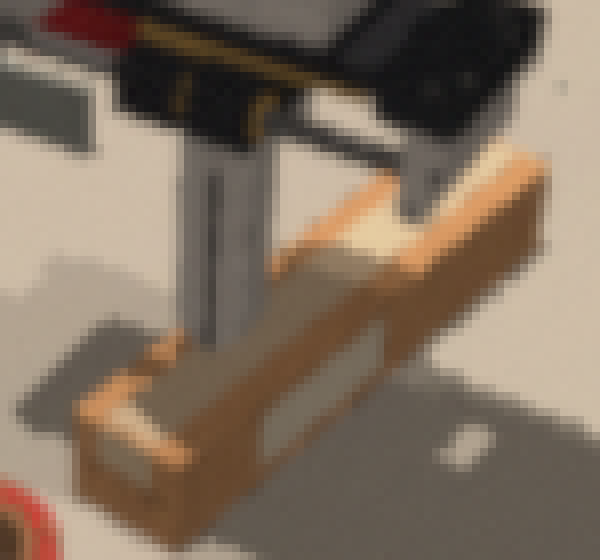

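The zoom shows the fingertips ending at about (277,193). That is on or just above the carton top (z≈0.045–0.05), although the reading says 0.022. So the fingers passed over the carton and it hasn't moved: the real tip sits about 25 mm higher than reported. I'll go back left, lower in steps and check against the image and the force.

Call:
step_arm([
  {"offset":[0,0,-2],"angular":[0,0,0],"claw":255},
  {"offset":[4,0,-2],"angular":[0,0,0],"claw":255},
  {"offset":[6.3,0,-2],"angular":[0,0,0],"claw":255},
  {"offset":[6.3,0,-2],"angular":[0,0,0],"claw":255},
  {"offset":[6.3,0,-1],"angular":[0,0,0],"claw":255},
  {"offset":[6.3,0,0.5],"angular":[0,0,0],"claw":255},
  {"offset":[6.3,0,1],"angular":[0,0,0],"claw":255},
  {"offset":[6.3,0,1],"angular":[0,0,0],"claw":255},
])

```text
clock: 4.62
ee_pos: [0.4547, 0.0673, 0.0113]
eef_rot: [[0.004, 1.0, -0.001], [1.0, -0.004, -0.0], [-0.0, -0.001, -1.0]]
force: [0.1, 0.3, 0.2]
gripper_width: 0.0005
gripper_force: 0.0
```

Run:
```python
from h import *
s=bot.snapshot("side"); st=bot.sense(); p=st["ee_pos"]; print(p,st["force"])
f=lambda q:((q-[250,150])*8).round()
for z in (0,.01,.02,.03,.04): print(z,f(proj(s,[p[0],p[1],z])))
cv2.imwrite("pics/z5.png",cv2.resize(s["color"][150:220,240:325,::-1],None,fx=8,fy=8,interpolation=cv2.INTER_NEAREST))
```

```text
[0.45504503 0.06738279 0.01170148] [-0.60735289  0.54569821  0.16875962]
0 [118. 568.]
0.01 [118. 546.]
0.02 [118. 524.]
0.03 [119. 502.]
0.04 [119. 479.]
```

View pics/z5.png

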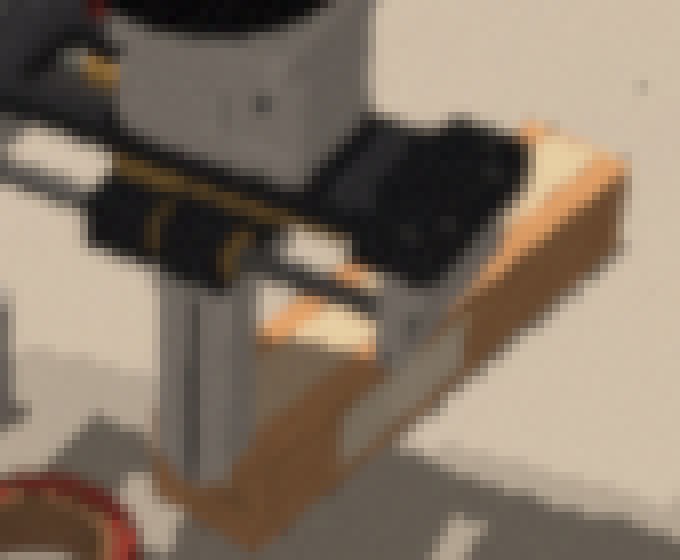

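The tip shows at about (205,485) in the crop, z≈0.04, while the reading is 0.012, so the offset is about 28 mm. I'll lower a further 2.6 cm in stages and watch the force.

Call:
step_arm([
  {"offset":[0,0,1],"angular":[0,0,0],"claw":255},
  {"offset":[0,0,1.8],"angular":[0,0,0],"claw":255},
  {"offset":[0,0,2.2],"angular":[0,0,0],"claw":255},
  {"offset":[0,0,2.2],"angular":[0,0,0],"claw":255},
])

```text
clock: 5.18
ee_pos: [0.4549, 0.0676, -0.0105]
eef_rot: [[0.004, 1.0, -0.001], [1.0, -0.004, -0.0], [-0.0, -0.001, -1.0]]
force: [0.9, -0.1, 0.8]
gripper_width: 0.0005
gripper_force: 0.0
```

Run:
```python
from h import *
s=bot.snapshot("side"); st=bot.sense(); p=st["ee_pos"]; print(p,st["force"])
for z in (0,.01,.02,.03,.04): print(z,proj(s,[p[0],p[1],z]).round(1))
hsv=cv2.cvtColor(s["color"],cv2.COLOR_RGB2HSV)
for v in range(196,226): print(v,[tuple(int(k) for k in hsv[v,u][1:]) for u in (262,264,266,268)])
```

```text
[ 0.4550288   0.06759653 -0.01021868] [-0.21286952 -0.35492245  0.05109793]
0 [264.7 221.1]
0.01 [264.7 218.3]
0.02 [264.8 215.6]
0.03 [264.8 212.7]
0.04 [264.9 209.9]
196 [(37, 104), (36, 77), (34, 111), (35, 108)]
197 [(38, 102), (36, 78), (36, 113), (33, 108)]
198 [(35, 103), (37, 76), (36, 112), (36, 107)]
199 [(35, 103), (34, 75), (34, 112), (36, 106)]
200 [(35, 103), (33, 78), (36, 112), (34, 104)]
201 [(37, 104), (35, 81), (37, 111), (37, 104)]
202 [(35, 103), (36, 85), (36, 112), (33, 102)]
203 [(37, 103), (33, 85), (34, 111), (35, 101)]
204 [(35, 102), (36, 86), (37, 111), (35, 101)]
205 [(35, 102), (36, 85), (39, 112), (35, 102)]
206 [(38, 102), (30, 84), (36, 112), (32, 104)]
207 [(37, 104), (33, 84), (37, 111), (36, 105)]
208 [(36, 100), (36, 84), (34, 111), (35, 102)]
209 [(33, 99), (33, 84), (36, 112), (36, 100)]
210 [(36, 98), (36, 84), (37, 111), (34, 97)]
211 [(33, 99), (34, 83), (34, 111), (32, 95)]
212 [(36, 100), (36, 84), (35, 109), (33, 93)]
213 [(36, 98), (34, 83), (37, 110), (43, 94)]
214 [(35, 101), (36, 85), (37, 111), (70, 99)]
215 [(39, 98), (36, 85), (44, 110), (108, 104)]
216 [(42, 97), (45, 97), (53, 105), (119, 105)]
217 [(46, 99), (45, 102), (52, 99), (83, 101)]
218 [(46, 100), (46, 99), (47, 98), (55, 98)]
219 [(47, 98), (46, 99), (46, 100), (49, 99)]
220 [(49, 99), (46, 100), (47, 98), (46, 99)]
221 [(48, 101), (46, 99), (49, 98), (49, 99)]
222 [(46, 99), (46, 99), (47, 98), (46, 99)]
223 [(46, 99), (46, 100), (47, 98), (49, 99)]
224 [(46, 99), (49, 98), (46, 99), (49, 99)]
225 [(48, 100), (46, 99), (46, 100), (44, 99)]
```

The tip is now at z≈0.019 (row ~215.5) with no contact. I'll lower 0.8 cm more and push end_a to −y.

Call:
step_arm([
  {"offset":[0,0,0.8],"angular":[0,0,0],"claw":255},
  {"offset":[0,0,0.8],"angular":[0,0,0],"claw":255},
  {"offset":[-0.8,0,0.8],"angular":[0,0,0],"claw":255},
  {"offset":[-1.6,0,0.8],"angular":[0,0,0],"claw":255},
  {"offset":[-2.4,0,0.8],"angular":[0,0,0],"claw":255},
  {"offset":[-3.2,0,0.8],"angular":[0,0,0],"claw":255},
  {"offset":[-4,0,0.8],"angular":[0,0,0],"claw":255},
  {"offset":[-4.8,0,0.8],"angular":[0,0,0],"claw":255},
  {"offset":[-5.6,0,0.8],"angular":[0,0,0],"claw":255},
  {"offset":[-6.3,0,0.8],"angular":[0,0,0],"claw":255},
])

```text
clock: 6.48
ee_pos: [0.4548, 0.0041, -0.0181]
eef_rot: [[0.004, 1.0, 0.0], [1.0, -0.004, 0.0], [0.0, 0.0, -1.0]]
force: [-0.5, 1.9, -0.3]
gripper_width: 0.0003
gripper_force: 0.8
```

```bash
python3 -c "
from h import *
look()"
```

```text
6.53 [ 0.4548  0.0035 -0.0181]
size [152.  47.] c [ 444. -150.] a [459. -41.] b [ 428. -259.] theta 9.2
bay: c [-210. -158.] a [-193.  -49.] b [-228. -266.] corners [[-246.0, -229.0], [-199.0, -237.0], [-175.0, -86.0], [-221.0, -79.0]]
```

The carton translated about 60 mm to the right, still at θ≈9°. Next I'll go over to end_a's front side.

Call:
step_arm([
  {"offset":[0.6,0,0],"angular":[0,0,0],"claw":255},
  {"offset":[0.6,0,-5],"angular":[0,0,0],"claw":255},
  {"offset":[0.6,-2,-5.5],"angular":[0,0,0],"claw":255},
  {"offset":[-3.2,-4.2,-5.5],"angular":[0,0,0],"claw":255},
  {"offset":[-3.2,-4.2,-5.5],"angular":[0,0,0],"claw":255},
  {"offset":[-3.2,-4.2,-1],"angular":[0,0,0],"claw":255},
  {"offset":[-3.2,-4.2,0],"angular":[0,0,0],"claw":255},
  {"offset":[-3.2,-4.2,0],"angular":[0,0,0],"claw":255},
])

```text
clock: 7.52
ee_pos: [0.4127, -0.0267, -0.0181]
eef_rot: [[0.003, 1.0, -0.001], [1.0, -0.003, 0.0], [0.0, -0.001, -1.0]]
force: [-0.3, 0.1, -0.1]
gripper_width: 0.0005
gripper_force: 0.0
```

Call:
step_arm([
  {"offset":[0,0.9,0],"angular":[0,0,0],"claw":255},
  {"offset":[0,1.8,0],"angular":[0,0,0],"claw":255},
  {"offset":[-0.1,2.7,0],"angular":[0,0,0],"claw":255},
  {"offset":[-0.2,3.6,0],"angular":[0,0,0],"claw":255},
  {"offset":[-0.4,4.5,0],"angular":[0,0,0],"claw":255},
  {"offset":[-0.6,5.4,0],"angular":[0,0,0],"claw":255},
  {"offset":[-0.9,6.3,0],"angular":[0,0,0],"claw":255},
  {"offset":[-1.2,7.0,0],"angular":[0,0,0],"claw":255},
])

```text
clock: 8.52
ee_pos: [0.4832, -0.0397, -0.0182]
eef_rot: [[0.004, 1.0, 0.0], [1.0, -0.004, 0.0], [0.0, 0.0, -1.0]]
force: [-1.6, 1.4, 2.5]
gripper_width: 0.0002
gripper_force: 1.3
```

```bash
python3 -c "
from h import *
look()"
```

```text
8.57 [ 0.4839 -0.04   -0.0181]
size [117.  45.] c [ 448. -172.] a [504. -77.] b [ 393. -267.] theta 31.6
bay: c [-206. -180.] a [-148.  -86.] b [-264. -273.] corners [[-256.0, -218.0], [-217.0, -241.0], [-156.0, -142.0], [-195.0, -118.0]]
```

Call:
step_arm([
  {"offset":[-0.3,0.7,0],"angular":[0,0,0],"claw":255},
  {"offset":[-0.6,1.4,0],"angular":[0,0,0],"claw":255},
  {"offset":[-0.9,2.1,0],"angular":[0,0,0],"claw":255},
  {"offset":[-1.3,2.8,0],"angular":[0,0,0],"claw":255},
  {"offset":[-0.3,2.0,0],"angular":[0,0,0],"claw":255},
  {"offset":[-0.3,2.0,-6],"angular":[0,0,0],"claw":255},
  {"offset":[-0.3,-8,-9],"angular":[0,0,0],"claw":255},
  {"offset":[-6,-14,-9],"angular":[0,0,0],"claw":255},
  {"offset":[-6,-14,-9],"angular":[0,0,0],"claw":255},
])

```text
clock: 9.7
ee_pos: [0.3403, -0.0987, 0.0719]
eef_rot: [[0.003, 1.0, 0.001], [1.0, -0.003, -0.0], [-0.0, 0.001, -1.0]]
force: [0.6, -0.1, 1.1]
gripper_width: 0.0005
gripper_force: 0.0
```

```bash
python3 -c "
from h import *
look('c6')"
```

```text
9.75 [ 0.3366 -0.1     0.0718]
size [219.  46.] c [ 485. -137.] a [560. -56.] b [ 411. -218.] theta 43.7
bay: c [-168. -145.] a [-92. -66.] b [-244. -225.] corners [[-261.0, -209.0], [-228.0, -240.0], [-76.0, -82.0], [-109.0, -50.0]]
```

View pics/c6.png

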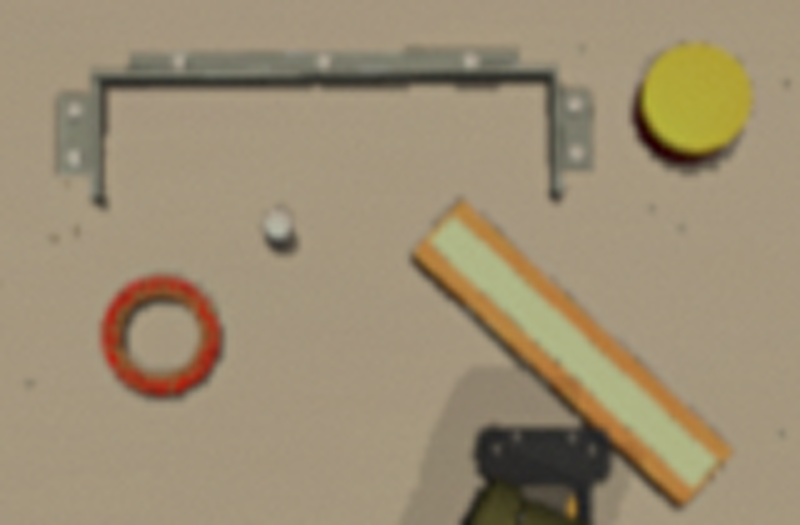

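The carton now stands at θ≈44° with its end at crop (412–465, 200–255), between the post (278,222) and the right wall end (556,195). Next I'll square the tool to the axis and get behind end_b.

Call:
step_arm([
  {"offset":[-6,2.5,0],"angular":[0,0,0.18],"claw":255},
  {"offset":[-10,4.5,0],"angular":[0,0,0.36],"claw":255},
  {"offset":[-13.1,6.2,0],"angular":[0,0,0.54],"claw":255},
  {"offset":[-13.1,6.2,0],"angular":[0,0,0.743],"claw":255},
  {"offset":[-13.1,6.2,0],"angular":[0,0,0.743],"claw":255},
  {"offset":[-13.1,6.2,5],"angular":[0,0,0.743],"claw":255},
  {"offset":[-13.1,6.2,8],"angular":[0,0,0.743],"claw":255},
  {"offset":[-13.1,6.2,9],"angular":[0,0,0.743],"claw":255},
  {"offset":[-13.1,6.2,9],"angular":[0,0,0.743],"claw":255},
])

```text
clock: 10.88
ee_pos: [0.4039, -0.2299, -0.0178]
eef_rot: [[0.678, 0.735, -0.0], [0.735, -0.678, 0.0], [-0.0, -0.0, -1.0]]
force: [-0.1, 0.1, -0.4]
gripper_width: 0.0002
gripper_force: 0.0
```

Call:
step_arm([
  {"offset":[0.4,-0.3,0],"angular":[0,0,0],"claw":255},
  {"offset":[1.1,-0.3,0],"angular":[0,0,0],"claw":255},
  {"offset":[1.9,-0.3,0],"angular":[0,0,0],"claw":255},
  {"offset":[2.7,-0.3,0],"angular":[0,0,0],"claw":255},
  {"offset":[3.5,-0.3,0],"angular":[0,0,0],"claw":255},
  {"offset":[4.3,-0.3,0],"angular":[0,0,0],"claw":255},
  {"offset":[5.1,-0.3,0],"angular":[0,0,0],"claw":255},
  {"offset":[5.9,-0.3,0],"angular":[0,0,0],"claw":255},
  {"offset":[6.5,-0.3,0],"angular":[0,0,0],"claw":255},
])

```text
clock: 12.0
ee_pos: [0.4461, -0.1801, -0.0182]
eef_rot: [[0.679, 0.734, -0.0], [0.734, -0.679, 0.0], [-0.0, -0.0, -1.0]]
force: [-2.7, -3.2, 3.7]
gripper_width: 0.0006
gripper_force: 2.2
```

```bash
python3 -c "
from h import *
look('c7')"
```

```text
12.05 [ 0.4465 -0.1797 -0.0182]
size [194.  46.] c [535. -84.] a [609.  -3.] b [ 460. -165.] theta 44.0
bay: c [-118.  -94.] a [-41. -14.] b [-194. -173.] corners [[-201.0, -147.0], [-169.0, -179.0], [-34.0, -40.0], [-67.0, -8.0]]
```

On course: θ is 44° and end_a is inside the mouth at (−50, −24) in the bay frame. Pushing on about 38 mm.

Call:
step_arm([
  {"offset":[0.8,0,0],"angular":[0,0,0],"claw":255},
  {"offset":[1.6,0,0],"angular":[0,0,0],"claw":255},
  {"offset":[2.3,0,0],"angular":[0,0,0],"claw":255},
  {"offset":[3.0,0,0],"angular":[0,0,0],"claw":255},
  {"offset":[3.5,0,0],"angular":[0,0,0],"claw":255},
  {"offset":[3.8,0,0],"angular":[0,0,0],"claw":255},
  {"offset":[3.8,0,0],"angular":[0,0,0],"claw":255},
])

```text
clock: 12.92
ee_pos: [0.4718, -0.1524, -0.0181]
eef_rot: [[0.679, 0.734, 0.0], [0.734, -0.679, 0.0], [0.0, 0.0, -1.0]]
force: [0.5, 0.3, -0.2]
gripper_width: 0.0005
gripper_force: 0.0
```

```bash
python3 -c "
from h import *
look('c8')"
```

```text
12.97 [ 0.4717 -0.1525 -0.0181]
size [186.  46.] c [563. -53.] a [638.  27.] b [ 488. -134.] theta 44.3
bay: c [-89. -63.] a [-12.  15.] b [-165. -142.] corners [[-170.0, -114.0], [-137.0, -146.0], [-7.0, -13.0], [-40.0, 19.0]]
```

End_a is now just short of the back fence at (−23, 3), θ=44°, with 34 mm of slack at the post. Pushing end_b further, with a shift to its right side, makes end_a's corner slide left along the fence while the carton swings.

Call:
step_arm([
  {"offset":[-0.4,0,0],"angular":[0,0,0],"claw":255},
  {"offset":[-0.4,0.7,0],"angular":[0,0,0],"claw":255},
  {"offset":[0.4,0.7,0],"angular":[0,0,0],"claw":255},
  {"offset":[1.1,0.9,0],"angular":[0,0,0],"claw":255},
  {"offset":[1.7,1.1,0],"angular":[0,0,0],"claw":255},
  {"offset":[2.3,1.3,0],"angular":[0,0,0],"claw":255},
  {"offset":[2.9,1.5,0],"angular":[0,0,0],"claw":255},
  {"offset":[3.5,1.7,0],"angular":[0,0,0],"claw":255},
])

```text
clock: 13.98
ee_pos: [0.508, -0.1384, -0.0181]
eef_rot: [[0.679, 0.734, -0.001], [0.734, -0.679, -0.0], [-0.001, -0.0, -1.0]]
force: [-4.6, -4.5, 3.4]
gripper_width: 0.0002
gripper_force: 3.1
```

```bash
python3 -c "
from h import *
look('c9')"
```

```text
14.03 [ 0.5087 -0.1381 -0.0181]
size [188.  46.] c [578. -24.] a [642.  66.] b [ 515. -114.] theta 36.3
bay: c [-73. -34.] a [-8. 54.] b [-138. -123.] corners [[-147.0, -97.0], [-110.0, -124.0], [2.0, 28.0], [-36.0, 55.0]]
```

The swing is working: θ=36° and end_a is at (−17, 41), sliding along the fence, with about 21 mm of slack at the post. Continuing, and turning the tool with the carton.

Call:
step_arm([
  {"offset":[0.6,0.2,0],"angular":[0,0,-0.05],"claw":255},
  {"offset":[1.2,0.4,0],"angular":[0,0,-0.1],"claw":255},
  {"offset":[1.8,0.6,0],"angular":[0,0,-0.13],"claw":255},
  {"offset":[2.4,0.8,0],"angular":[0,0,-0.16],"claw":255},
  {"offset":[3.0,1.0,0],"angular":[0,0,-0.2],"claw":255},
  {"offset":[3.6,1.2,0],"angular":[0,0,-0.2],"claw":255},
])

```text
clock: 14.78
ee_pos: [0.5416, -0.12, -0.0181]
eef_rot: [[0.52, 0.854, 0.0], [0.854, -0.52, -0.0], [-0.0, 0.0, -1.0]]
force: [-2.1, -4.0, 2.9]
gripper_width: 0.0001
gripper_force: 2.3
```

```bash
python3 -c "
from h import *
look('c10')"
```

```text
14.82 [ 0.5421 -0.1197 -0.0181]
size [186.  47.] c [591.   8.] a [638. 108.] b [544. -91.] theta 26.5
bay: c [-59.  -2.] a [-10.  96.] b [-108. -101.] corners [[-122.0, -75.0], [-80.0, -96.0], [3.0, 70.0], [-39.0, 91.0]]
```

Call:
step_arm([
  {"offset":[0.6,0.3,0],"angular":[0,0,-0.03],"claw":255},
  {"offset":[1.2,0.6,0],"angular":[0,0,-0.06],"claw":255},
  {"offset":[1.8,0.9,0],"angular":[0,0,-0.09],"claw":255},
  {"offset":[1.8,0.9,0],"angular":[0,0,-0.09],"claw":255},
  {"offset":[0.9,0.6,0],"angular":[0,0,-0.09],"claw":255},
  {"offset":[0.9,0.6,-5],"angular":[0,0,-0.09],"claw":255},
  {"offset":[-4,-4,-9],"angular":[0,0,-0.09],"claw":255},
  {"offset":[-10,-8,-9],"angular":[0,0,-0.09],"claw":255},
])

```text
clock: 15.82
ee_pos: [0.4412, -0.1552, 0.0712]
eef_rot: [[0.44, 0.898, 0.003], [0.898, -0.44, -0.001], [0.0, 0.003, -1.0]]
force: [0.5, -0.8, 0.1]
gripper_width: 0.0002
gripper_force: 0.0
```

```bash
python3 -c "
from h import *
look('c11')"
```

```text
15.88 [ 0.4352 -0.1563  0.0701]
size [219.  47.] c [591.   7.] a [628. 110.] b [554. -97.] theta 20.9
bay: c [-59.  -4.] a [-20.  99.] b [ -98. -107.] corners [[-120.0, -98.0], [-77.0, -115.0], [2.0, 90.0], [-42.0, 107.0]]
```

View pics/c11.png

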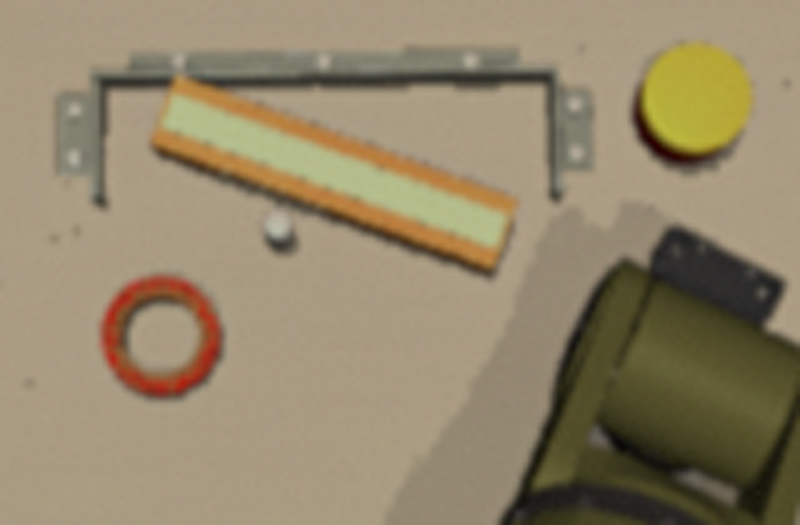

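The carton lies at θ=21° behind the post, end_a's corner on the fence at crop (178,78) and end_b at (500,235), clear of the right wall end (556,195). Next I'll go in front of end_b and push it in.

Call:
step_arm([
  {"offset":[5,1.5,0],"angular":[0,0,-0.16],"claw":255},
  {"offset":[10,3,0],"angular":[0,0,-0.32],"claw":255},
  {"offset":[11.7,3.3,0],"angular":[0,0,-0.476],"claw":255},
  {"offset":[11.7,3.3,0],"angular":[0,0,-0.476],"claw":255},
  {"offset":[11.7,3.3,4.5],"angular":[0,0,-0.476],"claw":255},
  {"offset":[11.7,3.3,7.5],"angular":[0,0,-0.476],"claw":255},
  {"offset":[11.7,3.3,8.8],"angular":[0,0,-0.476],"claw":255},
  {"offset":[11.7,3.3,8.8],"angular":[0,0,-0.476],"claw":255},
])

```text
clock: 16.88
ee_pos: [0.5229, -0.0648, -0.0184]
eef_rot: [[-0.017, 1.0, -0.001], [1.0, 0.017, 0.0], [0.0, -0.001, -1.0]]
force: [-0.2, -0.9, -0.3]
gripper_width: 0.0002
gripper_force: 0.0
```

Call:
step_arm([
  {"offset":[0,0.8,0],"angular":[0,0,0],"claw":255},
  {"offset":[-0.1,1.6,0],"angular":[0,0,0],"claw":255},
  {"offset":[-0.2,2.4,0],"angular":[0,0,0],"claw":255},
  {"offset":[-0.3,3.2,0],"angular":[0,0,0],"claw":255},
  {"offset":[-0.5,4.0,0],"angular":[0,0,0],"claw":255},
  {"offset":[-0.6,4.6,0],"angular":[0,0,0],"claw":255},
  {"offset":[-0.7,5.2,0],"angular":[0,0,0],"claw":255},
])

```text
clock: 17.75
ee_pos: [0.5758, -0.0704, -0.0184]
eef_rot: [[-0.019, 1.0, -0.0], [1.0, 0.019, 0.0], [0.0, -0.0, -1.0]]
force: [-2.4, 1.0, 2.2]
gripper_width: 0.0006
gripper_force: 1.1
```

```bash
python3 -c "
from h import *
look('c12')"
```

```text
17.8 [ 0.5764 -0.0705 -0.0183]
size [134.  47.] c [615.  51.] a [619. 161.] b [611. -59.] theta 3.3
bay: c [-35.  39.] a [-28. 149.] b [-41. -70.] corners [[-62.0, -26.0], [-15.0, -29.0], [-7.0, 105.0], [-54.0, 108.0]]
```

Call:
step_arm([
  {"offset":[0,0.6,0],"angular":[0,0,0],"claw":255},
  {"offset":[0,1.1,0],"angular":[0,0,0],"claw":255},
  {"offset":[0,1.5,0],"angular":[0,0,0],"claw":255},
  {"offset":[0,1.7,0],"angular":[0,0,0],"claw":255},
  {"offset":[0,1.7,0],"angular":[0,0,0],"claw":255},
])

```text
clock: 18.42
ee_pos: [0.5926, -0.0699, -0.0184]
eef_rot: [[-0.019, 1.0, 0.0], [1.0, 0.019, 0.0], [0.0, 0.0, -1.0]]
force: [0.6, 1.0, 0.6]
gripper_width: 0.0005
gripper_force: 0.0
```

```bash
python3 -c "
from h import *
look()"
```

```text
18.48 [ 0.5926 -0.0699 -0.0183]
size [ 47. 137.] c [619.  51.] a [612. 161.] b [626. -59.] theta -2.2
bay: c [-31.  39.] a [-35. 149.] b [-26. -71.] corners [[-57.0, 107.0], [-52.0, -30.0], [-5.0, -28.0], [-10.0, 109.0]]
```

End_b is home and end_a is still about 10 mm off. I'll lift over the post to end_a's front, left of the post.

Call:
step_arm([
  {"offset":[0,-1.5,0],"angular":[0,0,0],"claw":255},
  {"offset":[0,-1.5,-6],"angular":[0,0,0],"claw":255},
  {"offset":[0,-1.8,-9],"angular":[0,0,0],"claw":255},
  {"offset":[6,-1.8,-9],"angular":[0,0,0],"claw":255},
  {"offset":[12,-2,-9],"angular":[0,0,0],"claw":255},
  {"offset":[16,-2.2,-9],"angular":[0,0,0],"claw":255},
  {"offset":[16,-2.2,-9],"angular":[0,0,0],"claw":255},
  {"offset":[16,-2.2,-4],"angular":[0,0,0],"claw":255},
  {"offset":[16,-2.2,0],"angular":[0,0,0],"claw":255},
  {"offset":[16,-2.2,0],"angular":[0,0,0],"claw":255},
])

```text
clock: 19.73
ee_pos: [0.5658, 0.0884, -0.0206]
eef_rot: [[-0.018, 1.0, -0.005], [1.0, 0.018, -0.001], [-0.0, -0.005, -1.0]]
force: [-0.0, 0.8, 0.3]
gripper_width: 0.0003
gripper_force: 0.0
```

Call:
step_arm([
  {"offset":[0,0.6,0],"angular":[0,0,0],"claw":255},
  {"offset":[0,1.1,0],"angular":[0,0,0],"claw":255},
  {"offset":[0,1.5,0],"angular":[0,0,0],"claw":255},
  {"offset":[0,1.8,0],"angular":[0,0,0],"claw":255},
  {"offset":[0,2.1,0],"angular":[0,0,0],"claw":255},
  {"offset":[0,2.1,0],"angular":[0,0,0],"claw":255},
])

```text
clock: 20.48
ee_pos: [0.5887, 0.09, -0.0183]
eef_rot: [[-0.019, 1.0, 0.0], [1.0, 0.019, -0.0], [-0.0, 0.0, -1.0]]
force: [0.2, 0.5, 0.1]
gripper_width: 0.0002
gripper_force: 0.0
```

```bash
python3 -c "
from h import *
look()"
```

```text
20.52 [ 0.5886  0.09   -0.0184]
size [ 43. 123.] c [626. -36.] a [624.  74.] b [ 628. -146.] theta 0.3
bay: c [-26. -48.] a [-25.  62.] b [ -26. -158.] corners [[-47.0, 14.0], [-48.0, -109.0], [-5.0, -109.0], [-4.0, 14.0]]
```

End_a is close. I'll press gently until the fence stops it.

Call:
step_arm([
  {"offset":[0,0.15,0],"angular":[0,0,0],"claw":255},
  {"offset":[0,0.3,0],"angular":[0,0,0],"claw":255},
  {"offset":[0,0.4,0],"angular":[0,0,0],"claw":255},
  {"offset":[0,0.4,0],"angular":[0,0,0],"claw":255},
])

```text
clock: 21.02
ee_pos: [0.5925, 0.09, -0.0184]
eef_rot: [[-0.019, 1.0, 0.0], [1.0, 0.019, 0.0], [0.0, 0.0, -1.0]]
force: [0.2, 0.1, -0.6]
gripper_width: 0.0007
gripper_force: 0.1
```

Call:
step_arm([
  {"offset":[0,0.15,0],"angular":[0,0,0],"claw":255},
  {"offset":[0,0.3,0],"angular":[0,0,0],"claw":255},
  {"offset":[0,0.3,0],"angular":[0,0,0],"claw":255},
])

```text
clock: 21.4
ee_pos: [0.593, 0.0895, -0.0184]
eef_rot: [[-0.019, 1.0, -0.006], [1.0, 0.019, -0.001], [-0.001, -0.006, -1.0]]
force: [-20.6, -4.4, 13.7]
gripper_width: 0.0007
gripper_force: 10.2
```

End_a is against the fence (20 N). By the fence's slope, end_b has about 4 mm to go, so I'll return there and press it home.

Call:
step_arm([
  {"offset":[0,-1.8,0],"angular":[0,0,0],"claw":255},
  {"offset":[0,-1.8,-6],"angular":[0,0,0],"claw":255},
  {"offset":[0,-1.8,-9],"angular":[0,0,0],"claw":255},
  {"offset":[-6,-1.8,-9],"angular":[0,0,0],"claw":255},
  {"offset":[-12,-1.7,-9],"angular":[0,0,0],"claw":255},
  {"offset":[-16,-1.6,-9],"angular":[0,0,0],"claw":255},
  {"offset":[-16,-1.6,-9],"angular":[0,0,0],"claw":255},
  {"offset":[-16,-1.6,-4],"angular":[0,0,0],"claw":255},
  {"offset":[-16,-1.6,0],"angular":[0,0,0],"claw":255},
  {"offset":[-16,-1.6,0],"angular":[0,0,0],"claw":255},
])

```text
clock: 22.65
ee_pos: [0.5808, -0.0689, -0.0206]
eef_rot: [[-0.02, 1.0, -0.005], [1.0, 0.02, 0.001], [0.001, -0.005, -1.0]]
force: [-0.2, -0.7, 0.7]
gripper_width: 0.0005
gripper_force: 0.0
```

Call:
step_arm([
  {"offset":[0,0.6,0],"angular":[0,0,0],"claw":255},
  {"offset":[0,1.0,0],"angular":[0,0,0],"claw":255},
  {"offset":[0,1.2,0],"angular":[0,0,0],"claw":255},
  {"offset":[0,1.35,0],"angular":[0,0,0],"claw":255},
  {"offset":[0,1.35,0],"angular":[0,0,0],"claw":255},
])

```text
clock: 23.28
ee_pos: [0.5961, -0.0699, -0.0182]
eef_rot: [[-0.019, 1.0, 0.0], [1.0, 0.019, 0.0], [-0.0, 0.0, -1.0]]
force: [0.7, -0.7, 0.5]
gripper_width: 0.0004
gripper_force: 0.0
```

Call:
step_arm([
  {"offset":[0,0.15,0],"angular":[0,0,0],"claw":255},
  {"offset":[0,0.3,0],"angular":[0,0,0],"claw":255},
  {"offset":[0,0.35,0],"angular":[0,0,0],"claw":255},
])

```text
clock: 23.65
ee_pos: [0.5979, -0.07, -0.0183]
eef_rot: [[-0.019, 1.0, -0.004], [1.0, 0.019, 0.0], [0.0, -0.004, -1.0]]
force: [-18.4, -0.6, 13.7]
gripper_width: 0.0007
gripper_force: 8.9
```

Both ends have met the fence. I'll withdraw and look.

Call:
step_arm([
  {"offset":[0,-1.5,0],"angular":[0,0,0],"claw":255},
  {"offset":[0,-1.8,-6],"angular":[0,0,0],"claw":255},
  {"offset":[0,-1.8,-12],"angular":[0,0,0],"claw":255},
  {"offset":[-5,-8,-14],"angular":[0,0,0],"claw":255},
  {"offset":[-10,-14,-14],"angular":[0,0,0],"claw":255},
  {"offset":[-14,-20,-14],"angular":[0,0,0],"claw":255},
  {"offset":[-20,-22,-14],"angular":[0,0,0],"claw":255},
  {"offset":[-20,-22,-14],"angular":[0,0,0],"claw":255},
])

```text
clock: 24.65
ee_pos: [0.382, -0.2759, 0.1221]
eef_rot: [[-0.018, 1.0, 0.001], [1.0, 0.018, -0.001], [-0.001, 0.001, -1.0]]
force: [0.4, 0.4, -0.2]
gripper_width: 0.0006
gripper_force: 0.0
```

```bash
python3 -c "
from h import *
look('c20')"
```

```text
24.7 [ 0.3806 -0.2783  0.122 ]
size [ 46. 217.] c [629.  10.] a [628. 120.] b [ 631. -100.] theta 0.3
bay: c [-21.  -1.] a [-21. 109.] b [ -22. -111.] corners [[-43.0, 107.0], [-44.0, -109.0], [1.0, -110.0], [2.0, 107.0]]
```

View pics/c20.png

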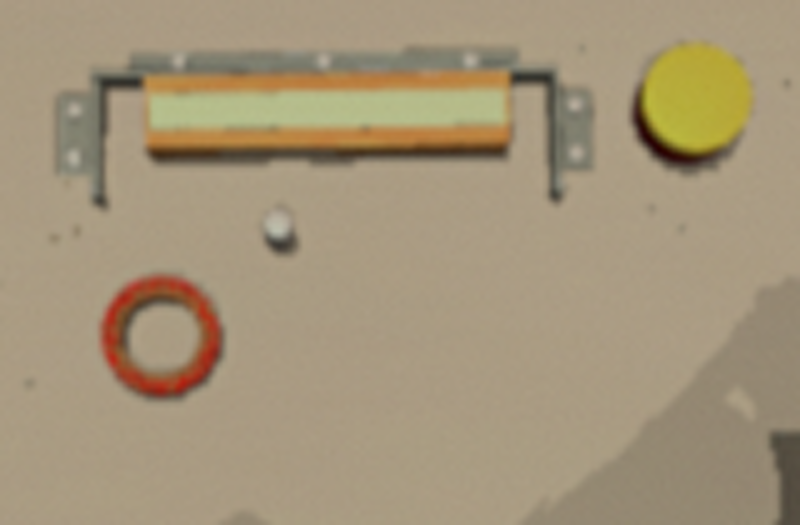

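The carton lies flat along the back fence, its top face at crop (146–510, 73–155). The tape roll, tin and post are in their original places and the arm is clear, so I'm handing in.

```bash
python3 -c "
from bench import bot
print(bot.job_done())"
```

```text
the job is handed in; nothing more can be done
None
```

The carton is in the bay with its long side flat against the back fence: it went in end_a first, to the right of the post, and end_b was then swung in. In the final top view the post, tape roll and tin were where they started, and I handed the job in at about 25 s of the 72 s allowed (no verdict was returned).

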